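# Lock a reagent bottle on the bench mixer and start it

### The job

The small amber reagent bottle with the white cap is due for mixing: stand it upright in the round rubber nest of the bench mixer, then swing the hold-down arm shut over its cap so that the eye at its end lies between the two ears of the yoke. Take the locking pin with the red knob out of its parking hole and pass it down through the upper ear, the eye and the lower ear until its flange sits on the yoke, and only then push the toggle switch over to start the mixer. Keep the bottle upright and leave the other two bottles where they stand.

Things in the scene. Friction and masses are not known exactly. Their poses are not given: they have to be found in the camera images.
- bottle_mid (a point): centre (half-way up) of the small amber bottle with a white cap: round body 48 mm across up to 70 mm high, then shoulder and cap (32 mm across); 99 mm high in all, underside 50 mm below this point. z is up the bottle. Two other bottles, not wanted, stand near it; the three swap places from run to run.
- reagent_amber: the larger amber bottle with the blue cap, 64 mm across and 134 mm high, origin at the centre of its underside: leave it alone
- reagent_white: the white bottle with the green cap, 61 mm across and 122 mm high, origin at the centre of its underside: leave it alone
- nest (a point): centre of the nest's floor: a black rubber ring (62 mm inside, 74 mm outside, 15 mm high) on the mixer's platform, whose top is this height, 55 mm above the worktop. Mixer axes: z up, -x to its front (apron with switch and parked pin), +y to its left. The hinge post stands 80 mm to the left (+y), the yoke 80 mm to the right (-y), each reaching up to 18 mm from its axis towards the nest.
- hinge (a point): point on the upright hinge axis of the hold-down arm, at the height of the arm's top (170 mm above the worktop); a bolt head stands 9 mm above it. The arm is a steel bar 18 mm wide and 10 mm thick; its underside passes 6 mm above the cap of a bottle in the nest.
- holddown (a joint): angle of the hold-down arm, rad: 0 shut (the arm points to the mixer's -y, over the nest, its eye between the ears exactly on the axis of their bores; a stop there), growing to 1.75 as it swings open towards the mixer's front; 1.57 points straight to the front (-x). It stays where it is left; about 0.6 N at the knob moves it.
- holddown_knob (a point): centre of the gripping part of the black round knob that stands on the hold-down arm, 85 mm from the hinge axis: 18 mm across, gripping part 22 mm high, top 14 mm above this point, top of the arm 20 mm below it. It turns with the arm. When the arm is shut it is 75 mm from the axis of the yoke's bores.
- eye (a point): centre of the upper mouth of the eye at the end of the hold-down arm, 160 mm from the hinge axis: a ring 28 mm across, 10 mm thick, with a 13.5 mm bore
- yoke (a point): centre of the upper mouth of the upper ear's bore, 183 mm above the worktop. Ears 30 mm wide (y), 10 mm thick, reaching 23 mm forward of this point, 16 mm gap between them, open to the mixer's front, for the eye; upright 13 mm bores; the lower ear ends 36 mm below this point. The yoke's column starts 19 mm behind (+x) and is no higher than this point.
- park (a point): centre of the mouth of the pin's parking hole, on a dark boss on the mixer's apron, 52 mm above the worktop, 13 mm bore, 32 mm across outside; the parked pin stands upright in it with its flange on the boss. A low speed dial (no part of the job) is 66 mm to its left.
- pin_knob (a point): centre of the gripping part of the red knob of the locking pin: knob 20 mm across, gripping part 23 mm high, its top 14 mm above this point, the underside of its steel flange (25 mm across) 22 mm below it. From the flange a steel shank of 10 mm runs 50 mm down, its last 10 mm tapering to 4 mm. 70 g. z is up the pin, from tip to knob.
- pin_tip (a point): the tip of the locking pin's shank, 50 mm below the flange and 72 mm below the knob's centre
- toggle_tip (a point): centre of the black ball (16 mm across) on the end of the toggle switch's steel lever, on the mixer's apron (35 mm above the worktop) to the left of the dial; the lever is 36 mm long and its pivot is 42 mm above the worktop
- toggle (a joint): angle of the toggle switch, rad: 0 off (lever leaning 0.45 rad to the mixer's front, -x), 0.9 on (leaning 0.45 rad to the mixer's back, +x, towards the platform). It stays where it is left; about 1 N at the ball moves it.

How it is judged:
On the way, in this order (a step that is already met when the one before it is completed fails the run):
1. the small amber bottle stands upright in the nest (horizontal distance between bottle_mid and nest below 0.009 m and z of bottle_mid in the frame of nest below 0.055 m and angle between bottle_mid's own z axis and vertical below 0.1 rad), for 0.2 s.
2. the hold-down arm is shut over it, its eye between the ears (value of joint holddown below 0.04 rad), for 0.2 s.
3. the pin is through both ears and the eye, its flange down on the yoke (horizontal distance between each of pin_tip, pin_knob and yoke below 0.006 m and z of pin_knob in the frame of yoke below 0.026 m and value of joint holddown below 0.04 rad), for 0.2 s.
4. the toggle switch is on (value of joint toggle above 0.7 rad), for 0.2 s.
At the end, for the whole second after the job is handed in: Small amber bottle upright on the nest floor (9 mm, 0.1 rad); hold-down arm shut (0.04 rad); pin through both ears and the eye, flange within 4 mm of the yoke top, tip and knob within 6 mm of the bore axis; toggle on (over 0.7 rad) (all of step 1 and all of step 3 and value of joint toggle above 0.7 rad); the robot touches nothing.
It fails at once if the small amber bottle is tipped (angle between bottle_mid's own z axis and vertical above 0.6 rad).
It fails at once if another bottle is shifted by more than 3 cm or knocked over (distance of any of reagent_amber, reagent_white from where it was at the start of the episode above 0.03 m or angle between any of reagent_amber, reagent_white's own z axis and vertical above 0.5 rad).
It fails at once if the mixer is switched on while the hold-down arm is not pinned shut (value of joint toggle above 0.7 rad and (value of joint holddown above 0.08 rad or distance between pin_knob and yoke above 0.04 m)).
It also fails if it takes over 69 s, if anything falls off the work surface, if the arm or the gripper's body presses on something with over 40 N, if the wrist force passes 120 N, or if a joint passes its speed limit or range.

### The arm

A 7-joint arm with a two-finger parallel gripper is mounted at the origin on a cart in front of the work surface, level with it; the furniture and walls round the work are solid. World frame = base frame: x ahead of the robot, y to its left, z up, the work surface at z = 0. Lengths are in m, angles in rad, forces in N, time in s.
With the tool pointing down it reaches from about 0.425 to 0.925 m from the base axis. Payload 6.8 kg.
Tool frame: the origin (TCP) lies midway between the tips of the shut fingers; the grasp point (between the pads) lies 19 mm behind it; x points along the fingers, y is the direction in which the jaws open and shut, and the axes are right-handed (so a half turn about x gives the same grasp; the last joint's range is limited). The gripper opens to 85 mm and grips with 20 to 120 N. Pads are 22 mm wide; open, the fingers measure 114 mm over their backs; the gripper's body (76 mm by 85 mm) begins 54 mm behind the grasp point. The pads swing forward as they close: fully open they stand 13 mm farther back than shut.
Start: joints at [-1.302, 0.477, 0.022, 1.555, -0.011, 1.109, -0.083], TCP at [0.248, 0.628, 0.231] pointing down, gripper open.
Joint ranges: [-2.96, 2.96], [-0.34, 2.1], [-1.41, 1.46], [0.24, 2.44], [-1.37, 4.51], [0.17, 1.92], [-2.96, 2.96]. Speed limits (rad/s): [2.39, 2.39, 3.14, 3.14, 3.14, 3.14, 3.14].

### API

Orientations are given as a rotation vector (axis times angle).
In Python, from bench import r, viewer, nets gives the robot as it stands.
- The arm moves only by the shell command python3 -m pendant 'ROWS' [FORCE]. ROWS is JSON, one flat list of numbers, 5 for each row, row after row: the finger opening in mm, from 0 to 85.4, then the shift along the tool's x, y, z in mm, then the turn about the tool's x in rad. A call has 1 to 20 rows; each row shifts and turns the commanded pose from where the row before left it, along the tool's axes as they then stand; what a row does not reach is not made up. A row lasts 1/8 s, in which the tool goes at most 62.5 mm and 10.7 degrees, less where a joint would pass 70% of its speed; a pose out of reach is approached as far as the arm can. A call with a gripper value outside its range is refused whole. The fingers move at their own pace and stop on an object; FORCE is the grip in N (left out, the last holds). Time passes only in rows, so rows that do not move let the fingers close. It gives the time, the measured TCP pose, the force and the opening at its end, in the units of the state.
- r.get_obs(): the state, without advancing time (a new reading comes with each control period).
- viewer.grab_frame(name): name is "scene" or "top"; returns (picture, depth): 384x512x3 uint8, red, green, blue; 384x512 float32, m along the optical axis (not along the pixel's ray), 0 where there is no reading.
- viewer.calibration(name): a dict with "mtx" (3x3 intrinsics, pixels), "world_to_cam" (4x4, takes a point from world to camera coordinates). Camera axes: x right, y up, looking along -z (the intrinsics and any distortion apply to the point x, -y, -z); pixel columns grow to the right and rows downward; lengths in m; the calibration is good to about 2 mm. A picture is of the moment at which its call begins. calibration takes no time and is no camera call.
- r.hand_in(): hands the job in, once; it reports no verdict.
Trained networks look in the newest picture that a camera, given by its name, has taken for a name from the list of things; names that differ only in an ending like _2 or _b are one class to them, and where a whole thing is asked for, a point or a joint stands for the part that bears it (a point fixed in the world has none). Each returns a list of dicts, best first, with "score" (0 to 1); they miss things now and then, are a little off and sometimes report something else, mostly with a low value. They report only what shows in the picture. A call takes as long as a camera call.
- nets.look_for(name, camera): "location" ([x, y, z] in m, in world coordinates, good to about 4 mm: the middle of the surface that is visible of it).
- nets.silhouettes(name, camera): "mask" (384x512 bool, what is visible of it).
The state is a dict: "clock": time; "joints": joint angles; "qvel": joint speeds; "tau": joint torques, N m; "tcp_pos": TCP position; "orientation": TCP orientation; "contact_force": force on the tool from outside, world axes, zero at the start; "moment": the same for the moment, N m; "grip_width": finger opening in m.
Only numpy, scipy, OpenCV 4.12 (cv2) and the standard library are available. Lean on these libraries where they do the work, as an engineer would, in place of code of your own. Each camera call takes 0.05 s, during which the arm holds its last target. There are 200 camera calls.

## Working session

There is one attempt and no reset: what is moved stays moved. The work goes in short steps, Python scripts to look and compute and a shell command to move; the robot and the scene stay as the last step left them, time stands still between calls to the robot, and variables do not carry over. Pictures are saved under pics/ and viewed, about 8 in all and at most 12, crops included, and the job is handed in when it is done.

```bash
ls; mkdir -p pics; cat > h.py <<'E'
import numpy as np, cv2
from scipy.spatial.transform import Rotation as R
from bench import r, viewer, nets
def grab(n,fn=None):
    p,d=viewer.grab_frame(n)
    if fn: cv2.imwrite('pics/'+fn,cv2.cvtColor(p,cv2.COLOR_RGB2BGR))
    return p,d
def cloud(d,n):
    c=viewer.calibration(n);K=np.array(c['mtx']);T=np.linalg.inv(np.array(c['world_to_cam']))
    v,u=np.mgrid[:384,:512]
    P=np.stack([(u-K[0,2])/K[0,0]*d,-(v-K[1,2])/K[1,1]*d,-d,np.ones_like(d)],-1)@T.T
    P=P[...,:3]; P[d==0]=np.nan
    return P
def st():
    o=r.get_obs();M=R.from_rotvec(o['orientation']).as_matrix()
    print('t',round(o['clock'],2),'tcp',np.round(o['tcp_pos'],4),'w',round(o['grip_width'],4),'F',np.round(o['contact_force'],1),'j',np.round(o['joints'],2))
    print(np.round(M,3)); return o,M
E
python3 - <<'E'
from h import *
st()
for n in('scene','top'):
    p,d=grab(n,n+'0.png'); c=viewer.calibration(n); print(n,np.linalg.inv(np.array(c['world_to_cam']))[:3,3].round(3), {k:v for k,v in c.items() if k not in('mtx','world_to_cam')},np.array(c['mtx']).round(1).tolist())
    P=cloud(d,n)
    for k in['bottle_mid','reagent_amber','reagent_white','nest','hinge','holddown_knob','eye','yoke','park','pin_knob','toggle_tip']:
        L=nets.look_for(k,n)[:2]
        print(k,[(np.round(x['location'],3).tolist(),round(x['score'],2)) for x in L])
a=cv2.imread('pics/scene0.png');b=cv2.imread('pics/top0.png')
cv2.imwrite('pics/both0.png',cv2.resize(np.vstack([a,b]),(800,1200))[:1200] if 0 else cv2.resize(np.hstack([a,b]),(800,300)))
E
```

```text
pics
t 0.0 tcp [0.2482 0.6271 0.2303] w 0.0854 F [ 0.5 -0.4 -0.2] j [-1.3   0.48  0.02  1.56 -0.01  1.11 -0.08]
[[-0.001  0.368  0.93 ]
 [-0.002  0.93  -0.368]
 [-1.    -0.002  0.   ]]
scene [ 0.177 -0.769  0.571] {} [[348.4, 0.0, 256.5], [0.0, 348.4, 190.1], [0.0, 0.0, 1.0]]
bottle_mid [([0.482, -0.252, 0.059], 0.97)]
reagent_amber [([0.618, -0.304, 0.086], 0.62)]
reagent_white [([0.501, -0.409, 0.079], 0.96)]
nest [([0.584, -0.002, 0.056], 0.63)]
hinge [([0.586, 0.001, 0.053], 0.66)]
holddown_knob [([0.564, 0.105, 0.168], 0.55), ([0.495, -0.01, 0.07], 0.28)]
eye [([0.566, 0.104, 0.17], 0.75)]
yoke [([0.586, 0.001, 0.051], 0.86)]
park [([0.584, 0.0, 0.052], 0.71)]
pin_knob [([0.492, -0.005, 0.072], 0.65), ([0.587, 0.002, 0.047], 0.53)]
toggle_tip [([0.517, 0.136, 0.07], 0.48)]
top [ 0.388 -0.107  1.251] {} [[468.9, 0.0, 255.4], [0.0, 468.9, 189.0], [0.0, 0.0, 1.0]]
bottle_mid [([0.481, -0.234, 0.076], 0.86), ([0.566, 0.113, 0.168], 0.28)]
reagent_amber [([0.616, -0.28, 0.105], 0.75), ([0.584, 0.058, 0.053], 0.6)]
reagent_white [([0.515, -0.379, 0.088], 0.89)]
nest [([0.583, 0.059, 0.056], 0.63)]
hinge [([0.586, 0.06, 0.055], 0.72), ([0.513, 0.134, 0.081], 0.38)]
holddown_knob [([0.569, 0.113, 0.169], 0.93)]
eye [([0.569, 0.115, 0.168], 0.76), ([0.509, 0.138, 0.077], 0.43)]
yoke [([0.586, 0.06, 0.054], 0.72)]
park [([0.586, 0.062, 0.055], 0.66)]
pin_knob []
toggle_tip [([0.513, 0.14, 0.077], 0.5)]
```

View pics/scene0.png

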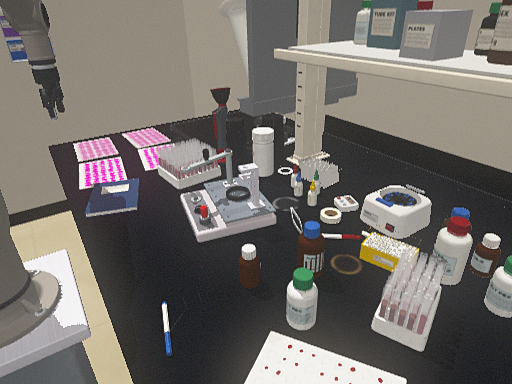

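View pics/top0.png

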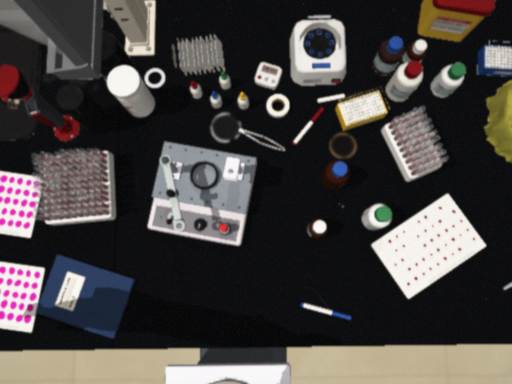

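The top view shows: small bottle cap at (318,228), nest ring at (205,176), hinge at (167,160), eye near (180,226), red pin knob at (224,228), yoke at (232,165). The mixer is turned slightly. I'll take a closer crop and point-cloud measurements next.

```bash
python3 - <<'E'
from h import *
p,d=grab('top'); P=cloud(d,'top'); np.save('P.npy',P)
b=cv2.cvtColor(p,cv2.COLOR_RGB2BGR)
cv2.imwrite('pics/crop1.png',cv2.resize(b[130:255,140:265],(600,600),interpolation=cv2.INTER_CUBIC))
hsv=cv2.cvtColor(p,cv2.COLOR_RGB2HSV)
v,u=np.mgrid[:384,:512]
def reg(nm,m):
    q=P[m];print(nm,m.sum(),'px',u[m].mean().round(1),v[m].mean().round(1),'med',np.nanmedian(q,0).round(4),'mean',np.nanmean(q,0).round(4))
box=(u>140)&(u<265)&(v>130)&(v<255)
red=(hsv[...,1]>130)&((hsv[...,0]<8)|(hsv[...,0]>172))&box&(v>200)
reg('red',red)
bb=(abs(u-318)<16)&(abs(v-228)<16)
reg('cap',bb&(P[...,2]>0.09))
reg('cap_w',bb&(p.min(-1)>140))
reg('armtop',box&(P[...,2]>.16)&(P[...,2]<.175)&(u<200))
reg('yoketop',box&(P[...,2]>.172)&(u>210))
reg('hinge bolt',box&(P[...,2]>.173)&(u<190)&(v<175))
reg('hknob',box&(P[...,2]>.185)&(u<200))
m=box&(P[...,2]>.16)&(P[...,2]<.175)&(u<200)
q=P[m][:,:2]; c=q.mean(0); w,V=np.linalg.eigh(np.cov((q-c).T)); ax=V[:,1]; s=(q-c)@ax; print('arm axis',ax,s.min(),s.max(), c+ax*s.min(), c+ax*s.max())
ring=box&(P[...,2]>.062)&(P[...,2]<.078)&(abs(u-205)<22)&(abs(v-176)<20); reg('ring',ring)
(x,y),rr=cv2.minEnclosingCircle(P[ring][:,:2].astype(np.float32)); print('circ',x,y,rr)
plat=box&(abs(P[...,2]-.055)<.004); rect=cv2.minAreaRect(P[plat][:,:2].astype(np.float32));print('plat',rect)
low=box&(abs(P[...,2]-.035)<.004); print('apron',cv2.minAreaRect(P[low][:,:2].astype(np.float32)))
np.set_printoptions(linewidth=250)
print((P[150:182:2,222:246:2,2]*1000).round())
print((P[206:246:2,168:232:2,2]*1000).round())
E
```

```text
red 46 px 222.9 227.2 med [0.4942 0.0008 0.0872] mean [0.4941 0.0013 0.0846]
cap 132 px 319.3 226.8 med [ 0.4888 -0.2366  0.0985] mean [ 0.489  -0.237   0.0985]
cap_w 139 px 319.1 226.2 med [ 0.4909 -0.2366  0.0981] mean [ 0.4908 -0.2369  0.0964]
armtop 553 px 172.7 194.5 med [0.5593 0.1102 0.1698] mean [0.5657 0.111  0.1696]
yoketop 257 px 231.4 168.1 med [ 0.6231 -0.0292  0.183 ] mean [ 0.6228 -0.0284  0.1827]
hinge bolt 55 px 164.9 161.2 med [0.646  0.1285 0.1776] mean [0.6441 0.129  0.1772]
hknob 59 px 170.2 193.2 med [0.5632 0.1102 0.2024] mean [0.5633 0.1104 0.201 ]
arm axis [-0.9769599  -0.21342294] -0.09776537011638854 0.0892127639952392 [0.6612281  0.13185908] [0.47855796 0.09195366]
ring 212 px 203.7 175.6 med [0.6287 0.0512 0.0692] mean [0.6296 0.0515 0.0691]
circ 0.6306531429290771 0.05372607335448265 0.039010871201753616
plat ((0.5984912514686584, 0.05835281312465668), (0.24967192113399506, 0.21227167546749115), 78.24626159667969)
apron ((0.5845083594322205, 0.060627877712249756), (0.24859312176704407, 0.22759874165058136), 78.0784683227539)
[[ -1.   2.   4.   1.   2.   
[... 3540 characters left out ...]
.  37.  37.  37.  36.  38.  37.  34.  35.  39.]
 [  1.  -3.  -3.  -1.  -1.   1.   0.  -2.   2.  -4.  -1.   2.   4.  19.  27.  27.  32.  35.  36.  36.  36.  34.  34.  34.  41.  36.  37.  34.  33.  34.  39.  37.]
 [  1.  -6.  -0.  -0.   3.  -5.  -1.  -4.   2.  -3.  -1.   1.   2.  -7.   0.   0.  -2.  -1.  16.  29.  24.  30.  36.  34.  35.  32.  37.  34.  34.  36.  35.  35.]
 [ -1.   2.   2.  -4.  -3.   0.   0.   2.   1.  -1.  -2.   2.  -2.   2.  -0.  -0.  -5.  -4.  -1.   1.  -3.   2.  -0.   3.  27.  25.  29.  29.  30.  35.  31.  nan]
 [ -1.   1.   2.   1.  -3.   2.  -4.   3.  -1.  -0.   5.   2.  -1.  -2.  -3.   1.  -2.   2.  -0.   1.  -4.   3.  -0.  -2.   1.   2.  -3.   3.   4.  31.  28.  30.]]
```

View pics/crop1.png

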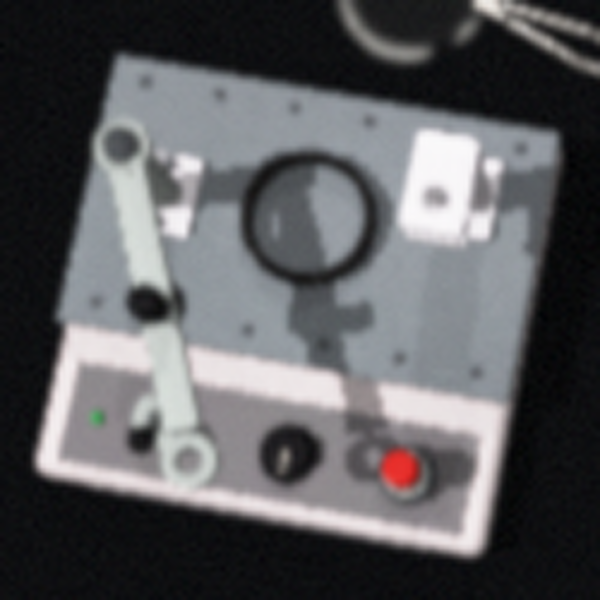

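The crop shows the hinge bolt at crop (122,145), the eye at (188,460), the yoke bore at (435,197), the red knob at (401,468) and the toggle ball at (140,438), partly beside the arm. I'll turn these into mixer-frame coordinates.

```bash
cat >> h.py <<'E'
def ray(u,v,z,n='top'):
    c=viewer.calibration(n);K=np.array(c['mtx']);T=np.linalg.inv(np.array(c['world_to_cam']))
    dr=T[:3,:3]@np.array([(u-K[0,2])/K[0,0],-(v-K[1,2])/K[1,1],-1]);o=T[:3,3]
    return o+dr*(z-o[2])/dr[2]
E
python3 - <<'E'
from h import *
f=lambda x,y,z:ray(140+x/4.8-.4,130+y/4.8-.4,z)
hb=f(122,145,.179);eye=f(188,460,.17);bore=f(435,197,.183);ns=f(310,217,.07);pin=f(401,468,.088);tg=f(140,438,.078);kn=f(148,301,.204)
for a,b in zip(('hinge','eye','bore','nest','pin','tog','hknob'),(hb,eye,bore,ns,pin,tg,kn)): print(a,b.round(4))
print('cap',ray(319.1,226.5,.099))
y=(hb-bore)[:2];print(np.hypot(*y),'yaw y',np.degrees(np.arctan2(y[1],y[0])),'mid',(hb+bore)/2,'arm len',np.linalg.norm(eye-hb))
e=np.array([*(eye-hb)[:2]]);print('arm dir',np.degrees(np.arctan2(e[1],e[0])))
E
```

```text
hinge [0.6471 0.1283 0.179 ]
eye [0.4923 0.0958 0.17  ]
bore [ 0.6167 -0.0257  0.183 ]
nest [0.6313 0.0501 0.07  ]
pin [4.939e-01 3.000e-04 8.800e-02]
tog [0.5132 0.1385 0.078 ]
hknob [0.5649 0.1093 0.204 ]
cap [ 0.48981598 -0.23648199  0.099     ]
0.15700665709407638 yaw y 78.84090494904524 mid [0.63186726 0.05128895 0.181     ] arm len 0.15836436853363287
arm dir -168.13819973610404
```

```bash
python3 -m pendant '[65,-33,0,0,0.1744, 65,-33,0,0,0.1744, 65,-34,0,0,0.1744, 65,0,0,0,0.1744, 65,0,0,0,0.1744, 65,0,0,0,0.1744, 65,0,0,0,0.1744, 65,0,0,0,0.1744]'
python3 -m pendant '[65,0,35.3,34.5,0, 65,0,35.3,34.5,0, 65,0,35.3,34.5,0, 65,0,35.3,34.5,0, 65,0,35.3,34.5,0, 65,0,35.3,34.5,0, 65,0,35.3,34.5,0, 65,0,35.3,34.5,0]'
python3 -m pendant '[65,0,12.6,52.2,0, 65,0,12.6,52.2,0, 65,0,12.6,52.2,0, 65,0,12.6,52.2,0, 65,0,12.6,52.2,0, 65,0,12.6,52.2,0, 65,0,12.6,52.2,0, 65,0,12.6,52.2,0, 65,0,12.6,52.2,0, 65,0,12.6,52.2,0,65,0,0,0,0,65,0,0,0,0]' 40
python3 -c "
from h import *
o,M=st(); print('to bottle, tool mm',(1000*M.T@(np.array([.4898,-.2365,.13])-o['tcp_pos'])).round(1))"
```

```text
clock: 2.25
tcp_pos: [0.2483, 0.6277, 0.3313]
orientation: [1.36, 1.104, -1.36]
contact_force: [-0.2, 0.0, -0.3]
grip_width: 0.065
clock: 3.25
tcp_pos: [0.4706, 0.2994, 0.3316]
orientation: [1.356, 1.108, -1.355]
contact_force: [0.8, 1.1, -0.1]
grip_width: 0.065
clock: 4.75
tcp_pos: [0.489, -0.2354, 0.3311]
orientation: [1.356, 1.108, -1.356]
contact_force: [-0.5, 1.1, 0.1]
grip_width: 0.0654
t 4.75 tcp [ 0.489  -0.2354  0.3311] w 0.0654 F [-0.5  1.1  0.1] j [-0.4   0.22  0.89  1.79 -0.18  1.22  0.34]
[[-0.     0.98  -0.2  ]
 [ 0.001 -0.2   -0.98 ]
 [-1.    -0.    -0.001]]
to bottle, tool mm [201.1   1.    1. ]
```

```bash
python3 -m pendant '[65,50,1,1,0, 65,50,0,0,0, 65,50,0,0,0, 65,50,0,0,0, 65,40,0,0,0, 65,30,0,0,0, 65,20,0,0,0, 65,7,0,0,0, 65,0,0,0,0]' 40
python3 -m pendant '[55,0,0,0,0, 50,0,0,0,0, 45,0,0,0,0, 40,0,0,0,0, 40,0,0,0,0, 40,0,0,0,0]' 40
python3 -c "
from h import *
o,M=st();grab('scene','s1.png');grab('top','t1.png')
a=cv2.imread('pics/s1.png')[200:330,190:360];b=cv2.imread('pics/t1.png')[150:280,250:420];cv2.imwrite('pics/g1.png',cv2.resize(np.hstack([a,b]),(800,306),interpolation=2))"
```

```text
clock: 5.88
tcp_pos: [0.4903, -0.2368, 0.0347]
orientation: [1.356, 1.107, -1.355]
contact_force: [-0.1, -0.1, 0.2]
grip_width: 0.065
clock: 6.62
tcp_pos: [0.4904, -0.2373, 0.0353]
orientation: [1.357, 1.106, -1.355]
contact_force: [-1.3, 0.2, 6.6]
grip_width: 0.0456
t 6.62 tcp [ 0.4904 -0.2373  0.0353] w 0.0456 F [-1.3  0.2  6.6] j [-0.12  0.62  0.61  2.04 -0.58  0.65  0.67]
[[ 0.001  0.98  -0.2  ]
 [ 0.    -0.2   -0.98 ]
 [-1.     0.001 -0.   ]]
```

View pics/g1.png

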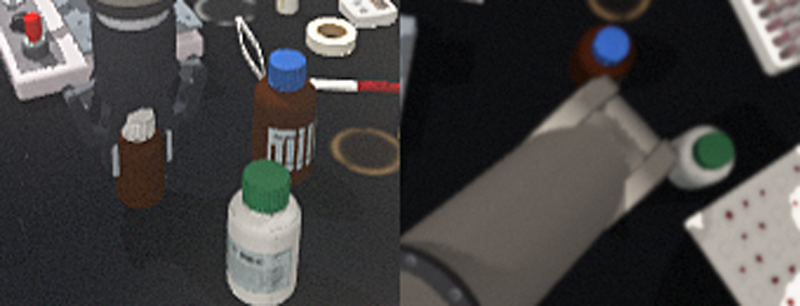

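```bash
python3 -m pendant '[35,-10,0,0,0, 35,-30,0,0,0, 35,-50,0,0,0, 35,-50,0,0,0, 35,-50,0,0,0, 35,-30,0,0,0, 35,0,0,0,0]' 40
python3 -m pendant '[35,0,5.6,-21,0, 35,0,10,-40,0, 35,0,12,-50,0, 35,0,13,-50,0, 35,0,13,-50,0, 35,0,12,-45,0, 35,0,10,-35,0, 35,0,5,-20,0, 35,0,0,0,0, 35,0,0,0,0]' 40
python3 -c "
from h import *
o,M=st();print((1000*M.T@(np.array([.6315,.0512,.091])-o['tcp_pos'])).round(1));
p,d=grab('scene','s2.png')
cv2.imwrite('pics/g2.png',cv2.resize(cv2.imread('pics/s2.png')[90:250,160:300],(700,800))[:600])
print([(np.round(x['location'],3),x['score']) for x in nets.look_for('bottle_mid','scene')])
for x in nets.silhouettes('bottle_mid','scene')[:1]:
    m=x['mask'];P=cloud(d,'scene')[m];P=P[~np.isnan(P[:,0])];print(m.sum(),np.percentile(P,[2,50,98],axis=0).round(4))
"
```

```text
clock: 7.6
tcp_pos: [0.4908, -0.2377, 0.2568]
orientation: [1.358, 1.103, -1.352]
contact_force: [0.5, -0.2, -1.4]
grip_width: 0.0459
clock: 8.85
tcp_pos: [0.6302, 0.0492, 0.2541]
orientation: [1.357, 1.105, -1.359]
contact_force: [-0.3, 0.0, -1.4]
grip_width: 0.046
t 8.85 tcp [0.6302 0.0492 0.2541] w 0.046 F [-0.3  0.  -1.4] j [-0.73  0.48  0.77  1.68 -0.36  1.14 -0.06]
[[-0.001  0.979 -0.203]
 [-0.001 -0.203 -0.979]
 [-1.    -0.001  0.001]]
[163.1   1.   -2.4]
[(array([0.624, 0.029, 0.268]), 0.81)]
557 [[0.6068 0.0235 0.2207]
 [0.6219 0.0332 0.2678]
 [0.6475 0.0569 0.3176]]
```

View pics/g2.png

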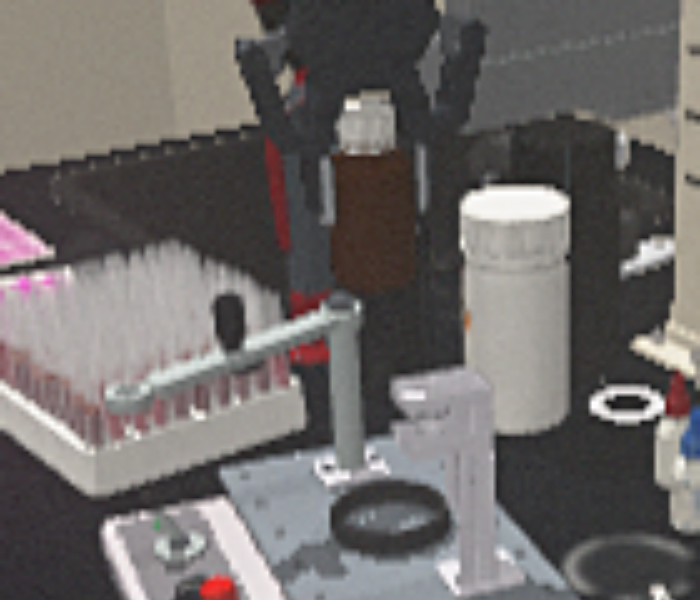

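The bottle hangs upright and centred between the pads, over the nest ring (crop (390,515)). I'm lowering it now.

```bash
python3 -m pendant '[35,30,1,-2,0, 35,40,0,0,0, 35,40,0,0,0, 35,25,0,0,0, 35,12,0,0,0, 35,8,0,0,0, 35,5,0,0,0, 35,2,0,0,0, 35,0,0,0,0]' 40
python3 -c "
from h import *
o,M=st();print((1000*M.T@(np.array([.6315,.0512,.090])-o['tcp_pos'])).round(1))"
```

```text
clock: 10.12
tcp_pos: [0.6326, 0.0534, 0.0927]
orientation: [1.356, 1.107, -1.355]
contact_force: [-0.3, 0.0, -0.8]
grip_width: 0.0455
t 10.12 tcp [0.6326 0.0534 0.0927] w 0.0455 F [-0.3  0.  -0.8] j [-0.64  0.65  0.65  1.8  -0.51  0.86  0.05]
[[ 0.001  0.98  -0.2  ]
 [ 0.    -0.2   -0.98 ]
 [-1.     0.001 -0.   ]]
[ 2.7 -0.6  2.4]
```

```bash
python3 -m pendant '[35,1,-0.5,2,0, 35,1.5,0,0,0, 35,0,0,0,0]' 40
python3 -m pendant '[48,0,0,0,0, 52,0,0,0,0, 58,0,0,0,0, 64,0,0,0,0, 66,0,0,0,0]' 40
python3 -m pendant '[66,-10,0,0,0, 66,-30,0,0,0, 66,-50,0,0,0, 66,-50,0,0,0, 66,-30,0,0,0, 40,0,0,0,0]' 40
python3 -c "
from h import *
o,M=st()
p,d=grab('scene','s3.png')
for x in nets.silhouettes('bottle_mid','scene')[:1]:
    m=x['mask'];P=cloud(d,'scene')[m];P=P[~np.isnan(P[:,0])];print(m.sum(),np.percentile(P,[2,50,98],axis=0).round(4))
cv2.imwrite('pics/g3.png',cv2.resize(cv2.imread('pics/s3.png')[130:250,170:290],(600,600)))
print('to knob',np.array([.5649,.1093,0])-o['tcp_pos'])
"
```

```text
clock: 10.5
tcp_pos: [0.6316, 0.0512, 0.0903]
orientation: [1.356, 1.107, -1.356]
contact_force: [-1.5, -0.6, 3.6]
grip_width: 0.0458
clock: 11.12
tcp_pos: [0.6314, 0.0515, 0.0898]
orientation: [1.356, 1.107, -1.356]
contact_force: [-0.2, 0.3, 0.1]
grip_width: 0.0662
clock: 11.88
tcp_pos: [0.633, 0.0511, 0.2633]
orientation: [1.36, 1.104, -1.351]
contact_force: [-0.2, 0.2, -0.7]
grip_width: 0.0496
t 11.88 tcp [0.633  0.0511 0.2633] w 0.0496 F [-0.2  0.2 -0.7] j [-0.73  0.47  0.78  1.66 -0.36  1.15 -0.06]
[[ 0.006  0.98  -0.2  ]
 [ 0.001 -0.2   -0.98 ]
 [-1.     0.005 -0.002]]
381 [[0.6081 0.0254 0.0677]
 [0.6208 0.0364 0.1048]
 [0.651  0.0612 0.1543]]
to knob [-0.06809777  0.05822792 -0.26325102]
```

View pics/g3.png

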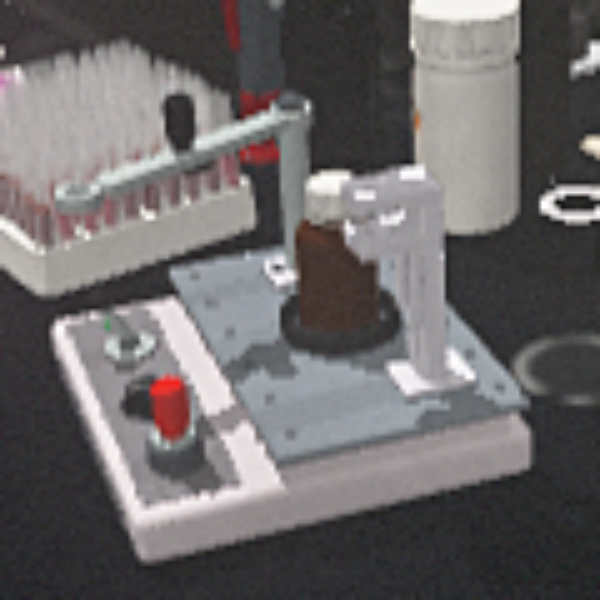

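```bash
python3 -m pendant '[34,0,-40,-22,0, 34,0,-39.5,-22.4,0, 34,0,0,0,0.165, 34,0,0,0,0.165, 34,0,0,0,0.165, 34,0,0,0,0.165, 34,0,0,0,0.165, 34,0,0,0,0.165, 34,0,0,0,0.165, 34,0,0,0,0]' 40
python3 -c "
from h import *
o,M=st();print((1000*M.T@(np.array([.564,.1105,.177])-o['tcp_pos'])).round(1))"
```

```text
clock: 13.22
tcp_pos: [0.5616, 0.1109, 0.2585]
orientation: [2.104, 0.227, -2.109]
contact_force: [0.3, -0.3, -0.6]
grip_width: 0.0339
t 13.22 tcp [0.5616 0.1109 0.2585] w 0.0339 F [ 0.3 -0.3 -0.6] j [-1.11  0.47  1.1   1.82 -0.46  1.14 -1.2 ]
[[-0.002  0.214 -0.977]
 [-0.002 -0.977 -0.214]
 [-1.     0.001  0.002]]
[81.5  0.8 -2.4]
```

```bash
python3 -m pendant '[34,25,0.8,-2.4,0, 34,30,0,0,0, 34,18,0,0,0, 34,7,0,0,0, 26,0,0,0,0, 20,0,0,0,0, 19.5,0,0,0,0, 19.5,0,0,0,0]' 20
python3 -m pendant '[19.5,0,9.86,-0.57,-0.1163, 19.5,0,9.86,-0.57,-0.1163, 19.5,0,9.86,-0.57,-0.1163,19.5,0,0,0,0,19.5,0,0,0,0]' 20
python3 -c "
from h import *
o,M=st();t=o['tcp_pos'];h=np.array([.6468,.1290]);d=t[:2]-h;print('r',np.hypot(*d),'ang',np.degrees(np.arctan2(d[1],d[0])),'y yaw',np.degrees(np.arctan2(M[1,1],M[0,1])))"
```

```text
clock: 14.22
tcp_pos: [0.5652, 0.1107, 0.1802]
orientation: [2.109, 0.228, -2.107]
contact_force: [0.1, -0.2, -0.1]
grip_width: 0.0196
clock: 14.85
tcp_pos: [0.5761, 0.0833, 0.1799]
orientation: [1.904, 0.549, -1.903]
contact_force: [-0.6, -0.4, -0.7]
grip_width: 0.0194
t 14.85 tcp [0.5761 0.0833 0.1799] w 0.0194 F [-0.6 -0.4 -0.7] j [-0.91  0.52  0.9   1.88 -0.49  0.98 -0.8 ]
[[ 0.     0.532 -0.847]
 [-0.    -0.847 -0.532]
 [-1.     0.    -0.   ]]
r 0.08417939246475424 ang -147.151941069691 y yaw -57.84562701497823
```

```bash
python3 -m pendant '[19.5,0,9.65,-0.55,-0.114, 19.5,0,9.65,-0.55,-0.114, 19.5,0,9.65,-0.55,-0.114, 19.5,0,9.65,-0.55,-0.114, 19.5,0,9.65,-0.55,-0.114, 19.5,0,9.65,-0.55,-0.114, 19.5,0,9.65,-0.55,-0.114,19.5,0,0,0,0,19.5,0,0,0,0]' 20
python3 -c "
from h import *
o,M=st();t=o['tcp_pos'];h=np.array([.6468,.1290]);d=t[:2]-h;print('r',np.hypot(*d),'ang',np.degrees(np.arctan2(d[1],d[0])),'y yaw',np.degrees(np.arctan2(M[1,1],M[0,1])))"
```

```text
clock: 15.98
tcp_pos: [0.63, 0.0459, 0.1797]
orientation: [1.363, 1.101, -1.364]
contact_force: [1.0, -1.1, -0.1]
grip_width: 0.0194
t 15.97 tcp [0.63   0.0459 0.1797] w 0.0194 F [ 1.  -1.1 -0.1] j [-0.65  0.53  0.67  1.75 -0.38  1.   -0.05]
[[-0.     0.978 -0.21 ]
 [-0.    -0.21  -0.978]
 [-1.    -0.     0.   ]]
r 0.08478238247128776 ang -101.46226583909088 y yaw -12.135910593626132
```

Force has not risen yet, so I'll press on in small steps to find the stop.

```bash
for i in 1; do python3 -m pendant '[19.5,0,1,0,0, 19.5,0,0,0,0]' 20; done; python3 -m pendant '[19.5,0,1,0,0, 19.5,0,0,0,0]'; python3 -m pendant '[19.5,0,1,0,0, 19.5,0,0,0,0]'
```

```text
clock: 16.23
tcp_pos: [0.631, 0.0457, 0.1797]
orientation: [1.362, 1.103, -1.362]
contact_force: [0.4, -1.1, 0.4]
grip_width: 0.0194
clock: 16.48
tcp_pos: [0.632, 0.0454, 0.1797]
orientation: [1.362, 1.103, -1.362]
contact_force: [-0.4, -0.6, -0.5]
grip_width: 0.0195
clock: 16.73
tcp_pos: [0.6324, 0.0453, 0.1796]
orientation: [1.361, 1.105, -1.363]
contact_force: [-4.1, 1.4, 3.3]
grip_width: 0.0196
```

```bash
python3 -m pendant '[26,0,-0.8,0,0, 34,0,0,0,0, 34,-15,0,0,0, 34,-30,0,0,0, 34,-25,0,0,0, 34,0,-20,12,0, 34,0,-40,24,0, 34,0,-40,24,0, 34,0,-26,12.6,0, 34,0,0,0,0, 34,0,0,0,0]' 30
python3 - <<'E'
from h import *
o,M=st();print((1000*M.T@(np.array([.494,.0005,.062])-o['tcp_pos'])).round(1))
p,d=grab('top','t4.png');P=cloud(d,'top')
s,ds=grab('scene','s4.png')
a=cv2.imread('pics/t4.png')[130:255,140:265];b=cv2.imread('pics/s4.png')[140:250,170:280]
cv2.imwrite('pics/g4.png',np.hstack([cv2.resize(x,(400,400),interpolation=2) for x in(a,b)]))
v,u=np.mgrid[:384,:512]
m=(u>215)&(u<250)&(v>145)&(v<190)&(P[...,2]>.176)&(P[...,2]<.19)
print('yoke top rect',cv2.minAreaRect(P[m][:,:2].astype(np.float32)))
E
```

```text
clock: 18.1
tcp_pos: [0.4952, 0.0007, 0.2508]
orientation: [1.363, 1.102, -1.359]
contact_force: [-0.2, -0.5, 0.3]
grip_width: 0.0337
t 18.1 tcp [0.4952 0.0007 0.2508] w 0.0337 F [-0.2 -0.5  0.3] j [-0.81  0.18  0.78  1.99 -0.15  1.02 -0.16]
[[ 0.002  0.978 -0.208]
 [ 0.001 -0.208 -0.978]
 [-1.     0.002 -0.001]]
[188.8  -1.5   0.6]
yoke top rect ((0.6230514645576477, -0.02805788628757), (0.02989509142935276, 0.049554530531167984), 78.18247985839844)
```

View pics/g4.png

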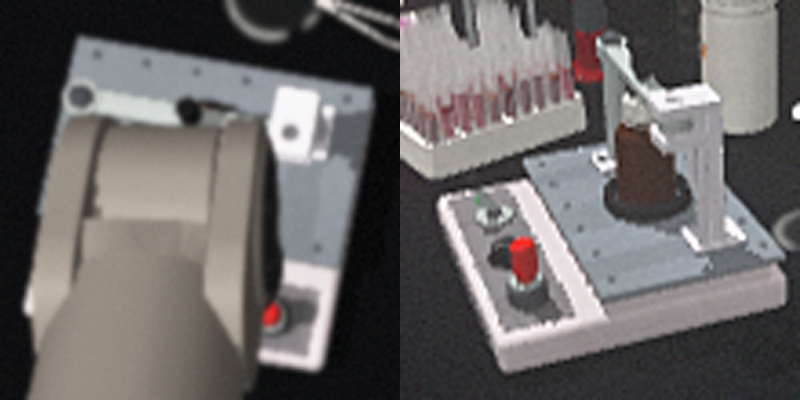

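The arm is shut, the eye sits between the ears, and the bore shows at left-crop (290,131). Next is the pin.

```bash
python3 -m pendant '[34,40,-1.5,0.6,0, 34,50,0,0,0, 34,45,0,0,0, 34,30,0,0,0, 34,15,0,0,0, 34,8,0,0,0, 34,0,0,0,0]' 30
python3 -m pendant '[26,0,0,0,0, 20,0,0,0,0, 15,0,0,0,0, 12,0,0,0,0, 12,0,0,0,0]' 30
python3 -m pendant '[12,-5,0,0,0, 12,-15,0,0,0, 12,-30,0,0,0, 12,-50,0,0,0, 12,-50,0,0,0, 12,-50,0,0,0, 12,-25,0,0,0, 12,0,0,0,0, 12,0,0,0,0]' 60
python3 - <<'E'
from h import *
o,M=st();print((1000*M.T@(np.array([.6168,-.0272,.273])-o['tcp_pos'])).round(1))
E
```

```text
clock: 19.08
tcp_pos: [0.493, 0.0, 0.0621]
orientation: [1.362, 1.102, -1.361]
contact_force: [-2.1, -0.1, -1.0]
grip_width: 0.0337
clock: 19.7
tcp_pos: [0.4933, 0.0002, 0.0626]
orientation: [1.363, 1.102, -1.36]
contact_force: [0.4, 0.4, 6.5]
grip_width: 0.0188
clock: 20.82
tcp_pos: [0.4912, 0.0, 0.286]
orientation: [1.361, 1.104, -1.363]
contact_force: [-1.2, -0.9, -1.2]
grip_width: 0.018
t 20.82 tcp [0.4912 0.     0.286 ] w 0.018 F [-1.2 -0.9 -1.2] j [-0.87  0.13  0.83  1.95 -0.11  1.1  -0.2 ]
[[-0.002  0.978 -0.208]
 [ 0.    -0.208 -0.978]
 [-1.    -0.002  0.   ]]
[ 12.8 128.5   0.6]
```

```bash
python3 -m pendant '[12,0,15,0,0, 12,0,30,0,0, 12,0,35,0,0, 12,0,28,0.6,0, 12,0,15,0,0, 12,0,5.5,0,0, 12,10,0,0,0, 12,0,0,0,0, 12,0,0,0,0]' 60
python3 - <<'E'
from h import *
o,M=st();print((1000*M.T@(np.array([.6168,-.0272,.253])-o['tcp_pos'])).round(1))
p,d=grab('top','t5.png');s,ds=grab('scene','s5.png')
a=cv2.imread('pics/t5.png')[140:210,195:265];b=cv2.imread('pics/s5.png')[125:195,205:275]
cv2.imwrite('pics/g5.png',np.hstack([cv2.resize(x,(400,400),interpolation=2) for x in(a,b)]))
c=viewer.calibration('scene');K=np.array(c['mtx']);W=np.array(c['world_to_cam'])
def pj(x):
    q=W@np.array([*x,1]);return (K[0,2]+K[0,0]*q[0]/-q[2],K[1,2]-K[1,1]*q[1]/-q[2])
t=o['tcp_pos']
for n,x in(('knob',t+[0,0,.0114]),('flange',t-[0,0,.0106]),('tip',t-[0,0,.0606]),('yoke',np.array([.6168,-.0272,.183]))):
    q=np.array(pj(x));print(n,q.round(1),((q-[205,125])*400/70+[400,0]).round(0))
E
```

```text
clock: 21.95
tcp_pos: [0.6174, -0.0269, 0.2768]
orientation: [1.362, 1.104, -1.361]
contact_force: [-0.6, -0.5, -0.2]
grip_width: 0.018
t 21.95 tcp [ 0.6174 -0.0269  0.2768] w 0.018 F [-0.6 -0.5 -0.2] j [-0.64  0.43  0.8   1.68 -0.33  1.17  0.04]
[[-0.     0.978 -0.208]
 [ 0.001 -0.208 -0.978]
 [-1.    -0.    -0.001]]
[23.8 -0.6  0.4]
knob [243.5 129.8] [620.  27.]
flange [243.8 138. ] [622.  74.]
tip [244.6 155.8] [626. 176.]
yoke [245.  167.3] [628. 242.]
```

View pics/g5.png

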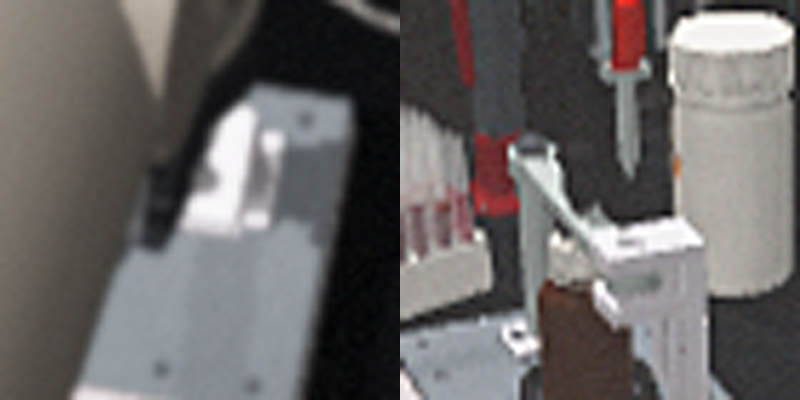

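Tip at crop (628,178) and bore at (630,240) are in line and the pin is vertical. I'm descending gently.

```bash
python3 -m pendant '[12,10,-0.6,0.3,0, 12,12,0,0,0, 12,5,0,0,0, 12,3,0,0,0, 12,3,0,0,0,12,0,0,0,0]' 60; python3 -m pendant '[12,3,0,0,0,12,2,0,0,0,12,0,0,0,0]'; python3 -m pendant '[12,3,0,0,0,12,0,0,0,0]'
```

```text
clock: 22.8
tcp_pos: [0.6173, -0.0274, 0.2437]
orientation: [1.362, 1.103, -1.362]
contact_force: [0.9, 0.4, -1.1]
grip_width: 0.0179
clock: 23.18
tcp_pos: [0.6173, -0.0274, 0.2386]
orientation: [1.362, 1.103, -1.362]
contact_force: [0.7, -0.2, -0.2]
grip_width: 0.0175
clock: 23.42
tcp_pos: [0.6172, -0.0274, 0.2355]
orientation: [1.361, 1.103, -1.362]
contact_force: [-0.2, -0.4, -0.9]
grip_width: 0.0176
```

```bash
python3 -m pendant '[12,2,0,0,0,12,2,0,0,0,12,0,0,0,0]'; python3 -m pendant '[12,2,0,0,0,12,2,0,0,0,12,0,0,0,0]';python3 -m pendant '[12,2,0,0,0,12,2,0,0,0,12,0,0,0,0]'
```

```text
clock: 23.8
tcp_pos: [0.6172, -0.0274, 0.2316]
orientation: [1.362, 1.103, -1.362]
contact_force: [0.8, -0.2, -0.4]
grip_width: 0.0179
clock: 24.18
tcp_pos: [0.6172, -0.0274, 0.2276]
orientation: [1.362, 1.103, -1.362]
contact_force: [-0.6, 0.1, 0.0]
grip_width: 0.0181
clock: 24.55
tcp_pos: [0.6172, -0.0273, 0.2236]
orientation: [1.361, 1.103, -1.362]
contact_force: [-0.4, -0.1, -0.2]
grip_width: 0.0182
```

```bash
python3 -m pendant '[12,3,0,0,0,12,3,0,0,0,12,0,0,0,0]'; python3 -m pendant '[12,3,0,0,0,12,3,0,0,0,12,0,0,0,0]';python3 -m pendant '[12,3,0,0,0,12,3,0,0,0,12,0,0,0,0]';python3 -m pendant '[12,3,0,0,0,12,3,0,0,0,12,0,0,0,0]'
```

```text
clock: 24.92
tcp_pos: [0.6171, -0.0274, 0.2174]
orientation: [1.361, 1.103, -1.362]
contact_force: [1.0, 0.5, -0.8]
grip_width: 0.018
clock: 25.3
tcp_pos: [0.6171, -0.0273, 0.2115]
orientation: [1.361, 1.103, -1.362]
contact_force: [0.5, -0.7, -1.5]
grip_width: 0.0181
clock: 25.68
tcp_pos: [0.6171, -0.0273, 0.2055]
orientation: [1.361, 1.103, -1.362]
contact_force: [-0.7, -0.2, -0.4]
grip_width: 0.0179
clock: 26.05
tcp_pos: [0.6171, -0.0273, 0.1994]
orientation: [1.361, 1.103, -1.362]
contact_force: [-0.3, -0.2, -0.4]
grip_width: 0.0177
```

```bash
python3 -m pendant '[12,2,0,0,0,12,2,0,0,0,12,0,0,0,0]'; python3 -m pendant '[12,1,0,0,0,12,0,0,0,0]';python3 -m pendant '[12,1,0,0,0,12,0,0,0,0]'; python3 -m pendant '[12,1,0,0,0,12,0,0,0,0]'
```

```text
clock: 26.42
tcp_pos: [0.6172, -0.0274, 0.1956]
orientation: [1.362, 1.103, -1.362]
contact_force: [-0.3, 1.1, -0.6]
grip_width: 0.0182
clock: 26.68
tcp_pos: [0.6173, -0.0274, 0.1947]
orientation: [1.362, 1.103, -1.362]
contact_force: [-0.2, -0.1, -0.8]
grip_width: 0.018
clock: 26.92
tcp_pos: [0.6174, -0.0274, 0.1941]
orientation: [1.362, 1.103, -1.361]
contact_force: [0.1, 0.4, 2.7]
grip_width: 0.018
clock: 27.18
tcp_pos: [0.6175, -0.0274, 0.194]
orientation: [1.363, 1.103, -1.361]
contact_force: [-3.6, 1.0, 9.5]
grip_width: 0.0179
```

```bash
python3 -m pendant '[18,0,0,0,0, 24,0,0,0,0, 32,0,0,0,0, 34,-10,0,0,0, 34,-25,0,0,0, 34,-40,0,0,0, 34,0,0,0,0, 0,0,-25,-30,0, 0,0,-40,-40,0, 0,0,-50,-40,0, 0,0,-50,-30,0, 0,0,-9,-0.5,0, 0,0,0,0,0]' 30
python3 - <<'E'
from h import *
o,M=st()
p,d=grab('top','t6.png');s,ds=grab('scene','s6.png')
a=cv2.imread('pics/t6.png')[140:250,145:255];b=cv2.imread('pics/s6.png')[140:250,170:280]
cv2.imwrite('pics/g6.png',np.hstack([cv2.resize(x,(400,400),interpolation=2) for x in(a,b)]))
for n in('top','scene'):
  for k in('toggle_tip','pin_knob'):
    print(n,k,[(np.round(x['location'],3),round(x['score'],2)) for x in nets.look_for(k,n)[:2]])
E
```

```text
clock: 28.8
tcp_pos: [0.477, 0.145, 0.2678]
orientation: [1.361, 1.104, -1.361]
contact_force: [0.4, -0.2, 0.7]
grip_width: 0.0
t 28.8 tcp [0.477  0.145  0.2678] w 0.0 F [ 0.4 -0.2  0.7] j [-1.14  0.17  0.83  1.96 -0.15  1.06 -0.46]
[[-0.     0.978 -0.207]
 [ 0.    -0.207 -0.978]
 [-1.    -0.    -0.   ]]
top toggle_tip [(array([0.514, 0.142, 0.078]), 0.54)]
top pin_knob [(array([0.582, 0.057, 0.053]), 0.66)]
scene toggle_tip [(array([0.518, 0.134, 0.07 ]), 0.43), (array([0.632, 0.044, 0.169]), 0.39)]
scene pin_knob [(array([ 0.615, -0.033,  0.202]), 0.49), (array([ 0.615, -0.306,  0.084]), 0.24)]
```

View pics/g6.png

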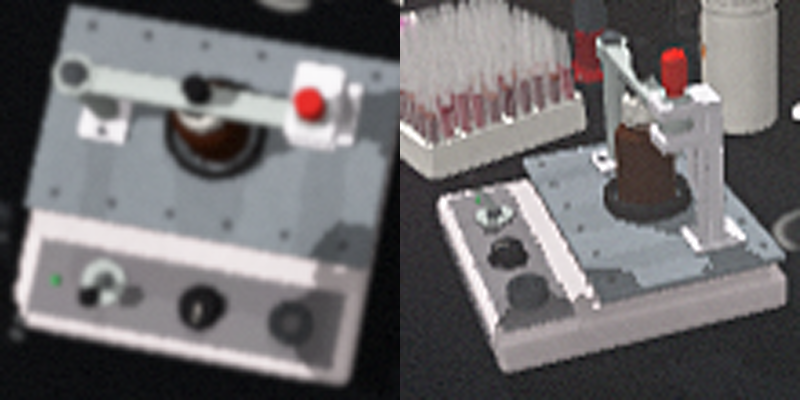

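The pin is seated on the yoke with the arm shut and the bottle in the nest. The toggle ball is at left-crop (90,296). I'll push it from the front.

```bash
python3 -m pendant '[0,40,0,-1,0, 0,50,0,0,0, 0,50,0,0,0, 0,40,0,0,0, 0,18,0,0,0, 0,5.5,0,0,0,0,0,0,0,0]'; python3 -m pendant '[0,0,6,0,0,0,0,6,0,0,0,0,6,0,0,0,0,6,0,0,0,0,6,0,0,0,0,5,0,0,0,0,0,0,0]'; python3 -m pendant '[0,0,3,0,0,0,0,3,0,0,0,0,0,0,0]';python3 -m pendant '[0,0,3,0,0,0,0,0,0,0]'
```

```text
clock: 29.98
tcp_pos: [0.4784, 0.146, 0.0651]
orientation: [1.363, 1.102, -1.361]
contact_force: [-0.8, 0.2, -0.2]
grip_width: 0.0
clock: 30.85
tcp_pos: [0.5125, 0.1384, 0.0643]
orientation: [1.362, 1.102, -1.361]
contact_force: [0.0, -0.1, -0.2]
grip_width: 0.0001
clock: 31.22
tcp_pos: [0.5178, 0.1374, 0.0643]
orientation: [1.362, 1.102, -1.362]
contact_force: [-0.4, 0.4, 0.7]
grip_width: 0.0004
clock: 31.48
tcp_pos: [0.5208, 0.1368, 0.0643]
orientation: [1.362, 1.103, -1.362]
contact_force: [0.2, -0.2, -0.3]
grip_width: -0.0
```

```bash
python3 -m pendant '[0,0,3,0,0,0,0,0,0,0]';python3 -m pendant '[0,0,2,0,0,0,0,0,0,0]'; python3 -c "
from h import *
st();s,ds=grab('scene','s7.png');P,d=grab('top','t7.png')
b=cv2.imread('pics/s7.png')[170:220,170:220];a=cv2.imread('pics/t7.png')[195:245,145:195]
cv2.imwrite('pics/g7.png',np.hstack([cv2.resize(x,(400,400),interpolation=2) for x in (a,b)]))"
```

```text
clock: 31.72
tcp_pos: [0.5225, 0.1364, 0.064]
orientation: [1.361, 1.105, -1.363]
contact_force: [-4.1, 1.1, 1.6]
grip_width: -0.0002
clock: 31.98
tcp_pos: [0.5228, 0.1363, 0.0638]
orientation: [1.359, 1.107, -1.365]
contact_force: [-9.2, 2.3, 6.1]
grip_width: 0.0002
t 31.98 tcp [0.5228 0.1363 0.0638] w 0.0002 F [-9.2  2.3  6.1] j [-0.84  0.56  0.61  2.04 -0.5   0.7  -0.11]
[[-0.005  0.978 -0.207]
 [ 0.001 -0.207 -0.978]
 [-1.    -0.005  0.   ]]
```

View pics/g7.png

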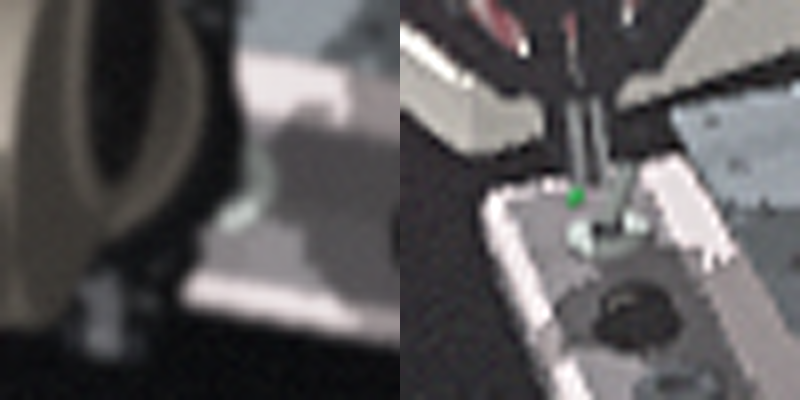

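The lever now leans to the back (right crop, (620,190)) against its stop, at 9 N. I'll retract and do a final check.

```bash
python3 -m pendant '[0,0,-10,0,0,0,0,-25,0,0,0,-20,-10,0,0,0,-50,0,0,0,0,-50,0,0,0,0,-50,0,0,0,0,-30,0,0,0,0,0,0,0,0,0,0,0,0,0]'; python3 - <<'E'
from h import *
st();s,ds=grab('scene','s8.png');p,d=grab('top','t8.png')
for n in('top','scene'):
    print(n,[(np.round(x['location'],3),round(x['score'],2)) for x in nets.look_for('toggle_tip',n)[:2]])
for k in('reagent_amber','reagent_white'): print(k,[np.round(x['location'],3) for x in nets.look_for(k,'top')[:1]])
b=cv2.imread('pics/s8.png')[140:250,170:280];a=cv2.imread('pics/t8.png')[140:250,145:255]
cv2.imwrite('pics/g8.png',np.hstack([cv2.resize(x,(400,400),interpolation=2) for x in (a,b)]))
E
```

```text
clock: 33.2
tcp_pos: [0.4811, 0.1452, 0.2636]
orientation: [1.362, 1.103, -1.362]
contact_force: [0.0, 0.3, -0.7]
grip_width: 0.0003
t 33.2 tcp [0.4811 0.1452 0.2636] w 0.0003 F [ 0.   0.3 -0.7] j [-1.16  0.2   0.86  1.96 -0.17  1.06 -0.43]
[[-0.     0.978 -0.208]
 [ 0.    -0.208 -0.978]
 [-1.    -0.    -0.   ]]
top [(array([0.536, 0.133, 0.076]), 0.51)]
scene [(array([0.629, 0.041, 0.17 ]), 0.48), (array([0.535, 0.131, 0.072]), 0.47)]
reagent_amber [array([ 0.615, -0.28 ,  0.103])]
reagent_white [array([ 0.513, -0.381,  0.089])]
```

View pics/g8.png

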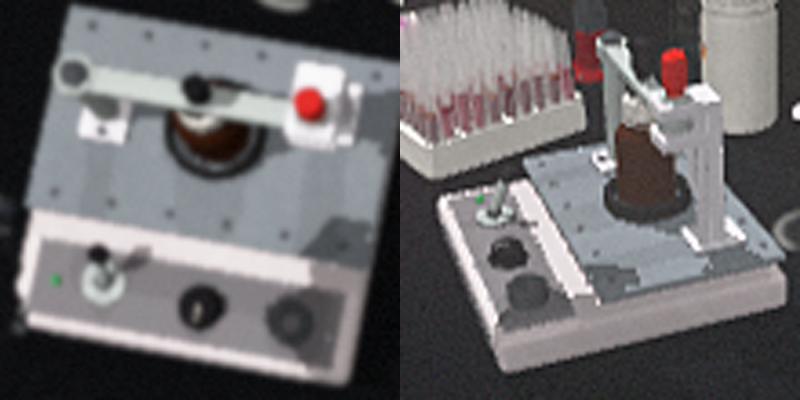

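```bash
python3 -c "
from bench import r
r.hand_in()"
```

```text
the job is handed in; nothing more can be done
```

The job is done and handed in at about 33 s of the 69 s limit; the simulator gives no verdict, so what follows is my own last checks.

- **Bottle:** the small amber bottle stands upright in the nest. Its top measured 0.154 m, which matches sitting on the nest floor.
- **Hold-down arm:** I swung it shut until it pressed on its stop at about 4 N. The last pictures show the eye between the ears.
- **Pin:** it went down through both ears and the eye with no side force. The flange met the yoke at the expected height with about 9 N, and the pictures show it seated.
- **Toggle:** I pushed it last, against its stop at about 9 N. The ball moved roughly 29 mm in the top view, about 0.85 rad. The networks put it nearer 22 mm, at scores around 0.5, so the exact angle is less certain; the picture shows the lever leaning to the back.
- **Other bottles:** both were found within about 2 mm of where they started.
- **Robot:** it is clear of everything, with no contact force to speak of.

The network scores were poor for the mixer parts: it missed the pin knob in the top view and mislabelled the nest, hinge, yoke and park. I located those from the picture and the calibration instead.

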